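# Dispense one wheel blank and slide it into the free nest

### The job

Press the plunger of the wheel-blank dispenser fully down once and let it spring back, so that a single wooden disc comes out onto the feed board. Then, without picking anything up, push that disc sideways along the board into the empty nest, the pair of metal rails with no disc between them, until it lies flat and centred between the rails. Leave the disc already parked in the other nest, the discs still in the magazine and everything else on the bench where they are.

Things in the scene. Friction and masses are not known exactly. Their poses are not given: they have to be found in the camera images.
- board: the feed board, fixed to the bench, with the dispenser screwed to it: dark wood 260 (its x) x 340 (its y) x 12 mm; origin at the centre of its underside (bench level), z up, upper face at z = 12. Position and yaw (within 0.3 rad) vary. In its frame (mm) the magazine stands at (-30, 0), and the plunger at (-88, 0) on a grey housing 24 high that spans x -123 to -57, y -30 to 30
- magazine (a point): point on the board's upper face under the centre of the magazine, which holds three stacked discs: 55 x 60 mm outside, 46 high, wooden sides, clear front; the exit is at the foot of its +x side (board frame), 15 high and 43 wide
- landing (a point): point on the board's upper face, 60 mm from point magazine along the board's +x, near which the centre of the ejected disc stops (within about 8 mm), lying flat and free of the magazine. Pressed, the plunger drives a flat slide that pushes the lowest disc out; when the plunger springs back, the next disc drops into its place: a second press would eject it too
- plunger (a joint): travel of the dispenser plunger in m: 0 at rest (up), 0.022 fully down; vertical, spring return, about 3 N at the start to 8 N fully down. The slide moves 2.8 times as far as the plunger
- plunger_top (a point): centre of the upper face of the plunger's head, a black round knob of diameter 32, 10 thick, on a thin steel rod; at rest 58 above the board's upper face (70 above the bench)
- blank1_center (a point): centre of the disc that comes out at the first press (the lowest of the three in the magazine): plain light wood, diameter 40, thickness 12, about 14 g. Lying on the board its centre is 6 above the board
- blank2_center (a point): centre of the second disc in the magazine, same size; it must stay in the magazine
- blank3_center (a point): centre of the third (top) disc in the magazine, same size; it must stay in the magazine
- parked_center (a point): centre of the disc of the same size already parked in the taken nest
- nest2: the free nest, left or right of the exit (it varies), 85 to 115 mm from the board's centre line: two aluminium rails fixed on the board along its y (within 0.08 rad), each 32 long, 10 thick, 10 high, 52 clear between them, open at both ends, floor level with the board. Origin midway between the rails at floor level; x across, y along the rails. The disc's centre belongs over it
- nest1: the taken nest, the same as the free one, on the other side of the exit; the parked disc lies in it
- sanding_block: cork sanding block 36 x 70 x 28, lying on the board towards its far edge (mm); origin at its underside; to be left alone
- screw_tin: round steel tin, diameter 52, height 30, on the board beside the dispenser (mm); origin at its underside; to be left alone
- wood_wedge: stepped wooden block 30 x 75, up to 26 high, on the board beside the dispenser, on the other side from the tin (mm); origin at its underside; to be left alone
- try_square: try square lying on the bench left of the board: dark stock 22 x 120 x 16, blade 150 long (mm); origin at its underside; to be left alone
- mallet: wooden mallet lying on the bench right of the board, head 75 x 120 x 60 (mm); origin at its underside; to be left alone
- glue: white glue bottle, diameter 56, height 150, on the left beyond the board (mm); origin at its underside; to be left alone
- screw_jar: glass jar with steel cap, diameter 66, height 85, on the right beyond the board (mm); origin at its underside; to be left alone
There are look-alikes about, which are no part of the job. What is shaped like the part that bears blank3_center but black or pink is not meant.

How it is judged (in metres and radians):
On the way, in this order (a step that is already met when the one before it is completed fails the run):
1. the plunger is pressed fully down and the lowest disc is out of the magazine (value of joint plunger above 0.0195 m and x of blank1_center in the frame of board above 0.02 m), for 0.05 s.
2. the plunger is back up and the disc is out on the board (value of joint plunger below 0.003 m and x of blank1_center in the frame of board above 0.02 m), for 0.05 s.
3. the disc lies between the rails of the free nest (x of blank1_center in the frame of nest2 between -0.009 and 0.009 m and y of blank1_center in the frame of nest2 between -0.012 and 0.012 m and z of blank1_center in the frame of nest2 below 0.01 m and angle between blank1_center's own z axis and vertical below 0.12 rad), for 0.2 s.
At the end, for the whole second after the job is handed in: The ejected disc lies flat and at rest between the rails of the free nest, its centre within 12 mm of the nest's centre along the rails and 9 mm across; the plunger is up (within 3 mm), the other two discs are still in the magazine and the parked disc is within 10 mm of where it was (all of step 3 and value of joint plunger below 0.003 m and distance of parked_center from where it was at the start of the episode below 0.01 m and x of each of blank2_center, blank3_center in the frame of board below -0.015 m); the robot touches nothing.
It fails at once if a second disc is ejected from the magazine (x of any of blank2_center, blank3_center in the frame of board above -0.012 m).
It fails at once if a disc is lifted (z of blank1_center in the frame of board above 0.03 m or z of parked_center in the frame of board above 0.03 m or z of blank2_center in the frame of board above 0.042 m or z of blank3_center in the frame of board above 0.054 m).
It fails at once if the parked disc is pushed away by more than 15 mm (distance of parked_center from where it was at the start of the episode above 0.015 m).
It fails at once if a bystander is shifted by more than 20 mm (distance of any of sanding_block, screw_tin, wood_wedge, try_square, mallet, glue, screw_jar from where it was at the start of the episode above 0.02 m).
It also fails if it takes over 42 s, if anything falls off the work surface, if the arm or the gripper's body presses on something with over 40 N, if the wrist force passes 120 N, or if a joint passes its speed limit or range.

### The arm

A 6-joint arm with a two-finger parallel gripper is mounted at the origin on the work surface. World frame = base frame: x ahead of the robot, y to its left, z up, the work surface at z = 0. Lengths are in mm, angles in rad, forces in N, time in s.
With the tool pointing down it reaches from about 350 to 875 mm from the base axis. Payload 4.2 kg.
Tool frame: the origin (TCP) lies at the very end of the fingers, on their centre line; the grasp point (between the pads) lies 19 mm behind it; z points along the fingers, y is the line along which they close (so a half turn about z gives the same grasp; the last joint's range is limited). The gripper opens to 87 mm and grips with 3 to 60 N. Pads are 19 mm wide; open, the fingers measure 117 mm over their backs; the gripper's body (75 mm by 190 mm) begins 51 mm behind the grasp point.
Start: joints at [1.596, 0.385, 0.008, 0, -1.194, -0.259], TCP at [144.766, 607.982, 222.55] pointing down, gripper open.
Joint ranges: [-3.14, 3.14], [-1.21, 2.06], [-1.07, 1.41], [-3.16, 2.05], [-2.99, -0.16], [-3.1, 3.1]. Speed limits (rad/s): [2.79, 2.79, 3.14, 3.14, 3.14, 3.14].

### API

Orientations are given as a unit quaternion [w, x, y, z].
In Python, from cell import robot gives the robot as it stands. The module is installed in compiled form; this text tells all that it offers.
- The arm moves only by the shell command python3 -m crank 'ROWS' [FORCE]. ROWS is JSON, a list of rows, each a list of 3 entries, a list of its own where there are three numbers: the gripper command: -1 is fully open, 1 is shut, values between are in proportion, then the shift along the tool's x, y, z in cm, then the turn about the tool's z in degrees. A call has 1 to 20 rows; each row is the pose to reach, as a shift and turn from the pose commanded when the call began, along the tool's axes at that moment; what a row does not reach only later rows make up. A row lasts 1/12 s, in which the tool goes at most 41.7 mm and 7.16 degrees, less where a joint would pass 70% of its speed; a pose out of reach is approached as far as the arm can. A call with a gripper value outside its range is refused whole. The fingers move at their own pace and stop on an object; FORCE is the grip in N (left out, the last holds). Time passes only in rows, so rows that repeat a pose let the fingers close. It gives the time, the measured TCP pose, the force, the opening and the grip force at its end, in the units of the state.
- robot.read_state(): the state, without advancing time (a new reading comes with each control period).
- robot.grab_frame(name): name is "scene" or "top"; returns the picture (384x512x3 uint8, red, green, blue); there is no depth.
- robot.camera_model(name): a dict with "fov_y" (degrees; the focal length in pixels is half the picture's height over the tangent of half this angle, whatever the lens; pixels are square), "cx", "cy" (the principal point, pixels), "cam_to_world" (4x4, takes a point from camera to world coordinates). Camera axes: x right, y down, z forward; pixel columns grow to the right and rows downward; lengths in mm; the calibration is good to about 2 mm. A picture is of the moment at which its call begins. camera_model takes no time and is no camera call.
- robot.close_job(): hands the job in; it is judged then, once.
The state is a dict: "t": time; "joints": joint angles; "qvel": joint speeds; "effort": joint torques, N m; "position": TCP position; "tool_rot": TCP orientation; "contact_force": force on the tool from outside, world axes, zero at the start; "torque": the same for the moment, N m; "grip_width": finger opening in mm; "gripper_force": force on a finger pad.
Only numpy, scipy, OpenCV 4.12 (cv2) and the standard library are available. Lean on these libraries where they do the work, as an engineer would, in place of code of your own. Each camera call takes 0.05 s, during which the arm holds its last target. There are 200 camera calls.

## Working session

There is one attempt and no reset: what is moved stays moved. The work goes in short steps, Python scripts to look and compute and a shell command to move; the robot and the scene stay as the last step left them, time stands still between calls to the robot, and variables do not carry over. Pictures are saved under pics/ and viewed, at most 10 in all, crops included, and the job is handed in when it is done.

```bash
mkdir -p pics
cat > h.py <<'E'
import numpy as np, cv2, json
from cell import robot
def cam(n):
    m=robot.camera_model(n); f=192/np.tan(np.radians(m["fov_y"])/2); return f,m["cx"],m["cy"],np.array(m["cam_to_world"])
def ray(n,u,v,z):
    f,cx,cy,T=cam(n); d=T[:3,:3]@np.array([(u-cx)/f,(v-cy)/f,1]); o=T[:3,3]; return o+d*(z-o[2])/d[2]
def proj(n,p):
    f,cx,cy,T=cam(n); q=T[:3,:3].T@(np.asarray(p,float)-T[:3,3]); return f*q[0]/q[2]+cx,f*q[1]/q[2]+cy
def grab(n,name):
    i=robot.grab_frame(n); cv2.imwrite('pics/'+name,i[:,:,::-1]); return i
E
python3 - <<'E'
from h import *
grab("scene","s0.png");grab("top","t0.png")
for n in("scene","top"):print(robot.camera_model(n))
print(robot.read_state())
E
```

```text
{'fov_y': 50.37209172819308, 'cx': 256.37820031229535, 'cy': 195.03380451019518, 'cam_to_world': array([[-4.63208051e-01,  6.57044399e-01, -5.94752856e-01,
         1.25296611e+03],
       [ 8.86109084e-01,  3.55305663e-01, -2.97604734e-01,
         3.45656327e+02],
       [ 1.57795343e-02, -6.64868817e-01, -7.46793454e-01,
         9.93667758e+02],
       [ 0.00000000e+00,  0.00000000e+00,  0.00000000e+00,
         1.00000000e+00]])}
{'fov_y': 44.190815946292304, 'cx': 249.69391877121885, 'cy': 188.5335795491202, 'cam_to_world': array([[ 1.31105415e-02, -9.80584007e-01,  1.95660722e-01,
         2.22802590e+02],
       [-9.99862431e-01, -1.08680962e-02,  1.25301418e-02,
        -2.33507262e+01],
       [-1.01603971e-02, -1.95798083e-01, -9.80591596e-01,
         1.50939614e+03],
       [ 0.00000000e+00,  0.00000000e+00,  0.00000000e+00,
         1.00000000e+00]])}
{'t': 0.1, 'joints': array([ 1.59557755e+00,  3.85479566e-01,  6.77956843e-03, -4.59104254e-04,
       -1.19400900e+00, -2.58544226e-01]), 'qvel': array([-0.00121686, -0.00142024,  0.00228945,  0.00270741,  0.00043749,
       -0.00047775]), 'effort': array([-5.00618880e-04, -3.91692460e+01,  1.87932694e+01,  4.23179135e+00,
        1.34766535e-02, -7.44695194e-05]), 'position': array([144.66111686, 607.47596886, 221.57215784]), 'tool_rot': array([ 9.76879616e-04,  9.93166776e-01, -1.16699590e-01, -7.62068859e-05]), 'contact_force': array([ 0.1210074 , -1.00257938,  0.61277634]), 'torque': array([-0.03057535, -0.01965175,  0.0045049 ]), 'gripper_force': 0.0, 'grip_width': 87.31904301806114}
```

View pics/s0.png

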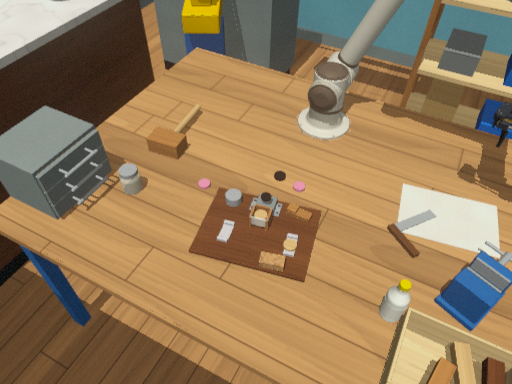

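View pics/t0.png

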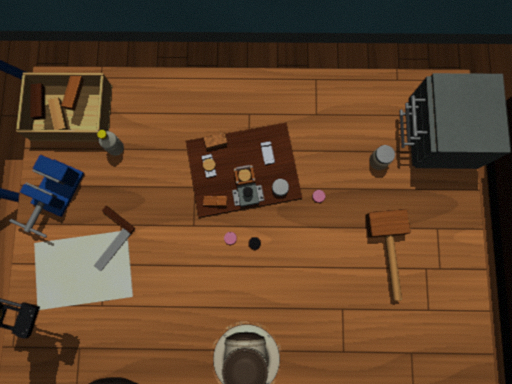

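The scene view shows the board around (258,232). The top view shows it around (245,170), with the plunger at (248,194), the magazine at (245,175), the free nest at (267,153) and the parked disc at (209,165). I'll enlarge both crops.

Run:
```python
import cv2
t=cv2.imread('pics/t0.png')[118:222,180:308]; s=cv2.imread('pics/s0.png')[182:282,186:328]
cv2.imwrite('pics/t0c.png',cv2.convertScaleAbs(cv2.resize(t,None,fx=5.5,fy=5.5,interpolation=2),alpha=1.6)); cv2.imwrite('pics/s0c.png',cv2.resize(s,None,fx=5.5,fy=5.5,interpolation=2))
```

```text
(no output)
```

View pics/t0c.png

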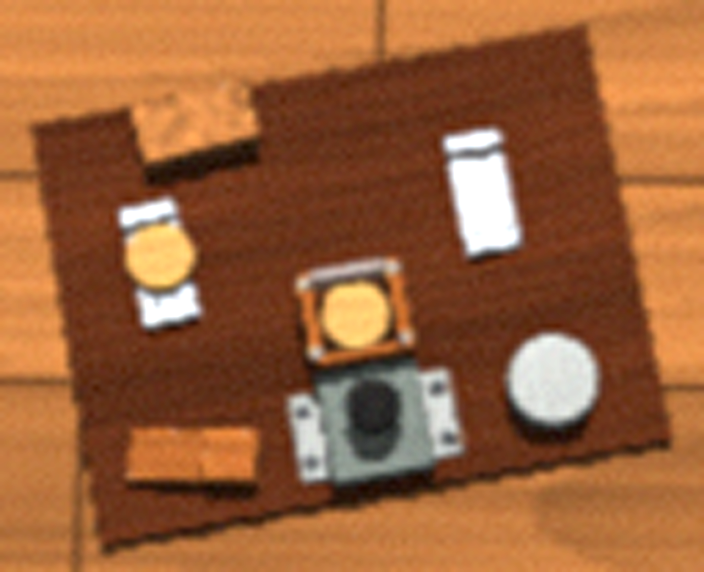

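View pics/s0c.png

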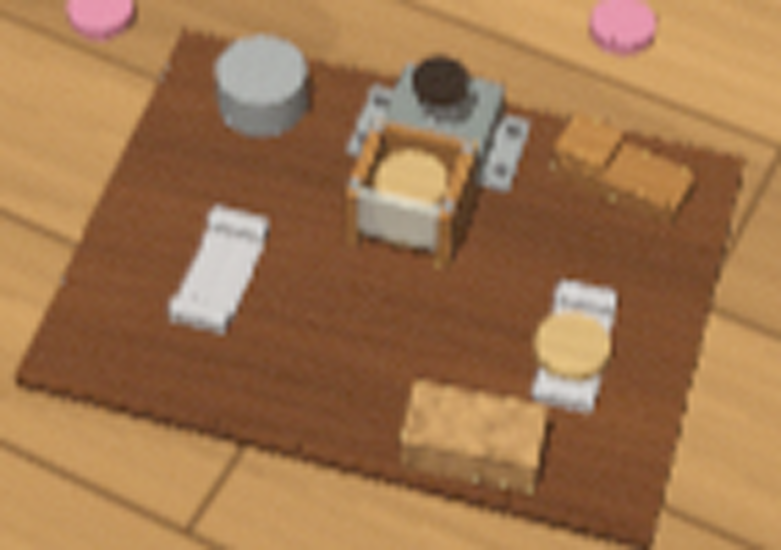

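The crops show the free nest's white pad centred at (482,192) in the top crop and (220,268) in the scene crop. The knob is at (373,400) and (441,80).

```bash
cat > m.py <<'E'
from h import *
def T(p):return (p[0]+.5)/5.5-.5+180,(p[1]+.5)/5.5-.5+118
def S(p):return (p[0]+.5)/5.5-.5+186,(p[1]+.5)/5.5-.5+182
def R(n,p,z): return ray(n,*(T(p) if n=="top" else S(p)),z)[:2]
E
python3 - <<'E'
from m import *
np.set_printoptions(precision=1,suppress=True)
# order: near -y, near +y, far +y, far -y
B={"top":[(670,445),(103,550),(33,127),(587,28)],"scene":[(183,31),(746,158),(650,549),(18,380)]}
N={"top":[(521,247),(466,256),(443,136),(500,128)],"scene":[(213,205),(268,214),(226,322),(170,312)]}
P={"top":(373,402),"scene":(441,80)}; K={"top":(160,256),"scene":(573,345)}
for n in B:
    b=np.array([R(n,p,12) for p in B[n]]); c=b.mean(0)
    ex=(b[2]+b[3]-b[0]-b[1]); ey=b[1]+b[2]-b[0]-b[3]
    ax=np.arctan2(ex[1],ex[0]); ay=np.arctan2(-ey[0],ey[1])
    print(n,"board",c,"size",np.hypot(*ex)/2,np.hypot(*ey)/2,"yaw",round(ax,3),round(ay,3))
    yaw=(ax+ay)/2; M=np.array([[np.cos(yaw),-np.sin(yaw)],[np.sin(yaw),np.cos(yaw)]])
    q=np.array([R(n,p,22) for p in N[n]]); e=q[2]+q[3]-q[0]-q[1]; w=q[1]+q[2]-q[0]-q[3]
    print(" nest",q.mean(0),"size",np.hypot(*e)/2,np.hypot(*w)/2,"yaw",round(np.arctan2(e[1],e[0]),3),"in board",(q.mean(0)-c)@M)
    p=R(n,P[n],70); print(" plunger",p,(p-c)@M,"pred",c+M@[-88,0]); k=R(n,K[n],24);print(" parked",k,(k-c)@M, "landing",c+M@[30,0])
s=robot.read_state(); print(s["position"])
E
```

```text
top board [585.5  18.6] size 259.763861199721 337.22825894877724 yaw 0.191 0.196
 nest [640.2 -60.1] size 74.33845995082531 33.56927828673554 yaw 0.182 in board [ 38.5 -87.8]
 plunger [503.1   2. ] [-84.   -0.4] pred [499.1   1.7]
 parked [598.3 129.5] [ 33.9 106.4] landing [614.9  24.4]
scene board [592.7  22.4] size 259.9982757582477 337.2935119423255 yaw 0.2 0.197
 nest [642.8 -59.1] size 74.81940054210732 30.74694518387078 yaw 0.222 in board [ 33.1 -89.7]
 plunger [507.8   4.6] [-86.8  -0.7] pred [506.4   5.1]
 parked [603.2 131.7] [ 31.8 105.1] landing [622.1  28.3]
[144.7 607.5 221.6]
```

```bash
cat >> h.py <<'E'
def go(x,y,z,yaw=None):
    "shift (cm, tool axes) and turn (deg) from the present pose"
    from scipy.spatial.transform import Rotation as Q
    s=robot.read_state(); w,a,b,c=s["tool_rot"]; M=Q.from_quat([a,b,c,w]).as_matrix()
    d=M.T@(np.array([x,y,z])-s["position"])/10; yw=np.arctan2(M[1,0],M[0,0])
    print("t",s["t"],"pos",s["position"].round(1),"yaw",yw.round(3),"shift",d.round(2),"turn",None if yaw is None else np.degrees(yw-yaw).round(1),"F",s["contact_force"].round(1),"w",s["grip_width"])
E
python3 -c "
from h import *
go(504,3,222,.196-np.pi/2)"
```

```text
t 0.1 pos [144.7 607.5 221.6] yaw -0.234 shift [48.97 50.47  0.06] turn 65.4 F [ 0.1 -1.   0.6] w 87.31904301806114
```

```bash
python3 -m crank '[[1,[49,50.5,0],65.4],[1,[49,50.5,0],65.4],[1,[49,50.5,0],65.4],[1,[49,50.5,0],65.4],[1,[49,50.5,0],65.4],[1,[49,50.5,0],65.4],[1,[49,50.5,0],65.4],[1,[49,50.5,0],65.4],[1,[49,50.5,0],65.4],[1,[49,50.5,0],65.4],[1,[49,50.5,0],65.4],[1,[49,50.5,0],65.4],[1,[49,50.5,0],65.4],[1,[49,50.5,0],65.4],[1,[49,50.5,0],65.4],[1,[49,50.5,0],65.4],[1,[49,50.5,0],65.4],[1,[49,50.5,0],65.4],[1,[49,50.5,5],65.4],[1,[49,50.5,12],65.4]]'
python3 -c "
from h import *
go(504,3,85,.196-np.pi/2)"
```

```text
t: 1.77
position: [506.4, 2.8, 140.1]
tool_rot: [-0.003, 0.772, -0.636, 0.002]
contact_force: [-0.2, 0.1, -1.5]
grip_width: 0.4
gripper_force: 0.0
t 1.7667 pos [506.4   2.8 140.1] yaw -1.377 shift [-0.06  0.27  5.51] turn -0.2 F [-0.2  0.1 -1.5] w 0.36657819246936824
```

```bash
python3 -m crank '[[1,[0,0,2],0],[1,[0,0,2],0],[1,[0,0,2],0],[1,[0,0,2],0],[1,[0,0,2],0]]'
python3 - <<'E'
from h import *
go(504,3,83,.196-np.pi/2)
t=grab("top","t1.png")[150:215,205:290]; s=grab("scene","s1.png")[165:245,225:310]
p=robot.read_state()["position"]
print(proj("top",p),proj("scene",p))
o=np.hstack([cv2.resize(cv2.convertScaleAbs(t,alpha=1.6),(390,300)),cv2.resize(s,(390,300))])
cv2.imwrite("pics/c1.png",o[:,:,::-1])
E
```

```text
t: 2.18
position: [506.0, 3.8, 121.3]
tool_rot: [-0.002, 0.773, -0.634, 0.001]
contact_force: [-0.1, 0.2, 0.4]
grip_width: 0.2
gripper_force: 0.0
t 2.1833 pos [506.    3.8 121.3] yaw -1.374 shift [0.04 0.23 3.83] turn 0.0 F [-0.1  0.2  0.4] w 0.1924355661780655
(np.float64(246.61783422624262), np.float64(186.63308361348416)) (np.float64(266.40513688034105), np.float64(183.98824686131357))
```

View pics/c1.png

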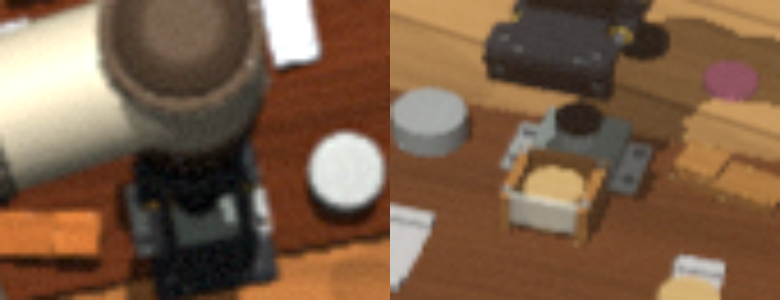

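```bash
python3 -m crank '[[1,[0,0.15,2],0],[1,[0,0.15,4],0],[1,[0,0.15,4.7],0],[1,[0,0.15,4.7],0],[1,[0,0.15,5.2],0],[1,[0,0.15,5.6],0],[1,[0,0.15,6],0],[1,[0,0.15,6.4],0],[1,[0,0.15,6.8],0],[1,[0,0.15,7.1],0],[1,[0,0.15,7.3],0],[1,[0,0.15,7.3],0],[1,[0,0.15,7.3],0]]'
```

```text
t: 3.37
position: [504.1, 3.1, 48.4]
tool_rot: [-0.001, 0.773, -0.634, 0.001]
contact_force: [-2.6, -0.0, 8.3]
grip_width: 0.7
gripper_force: 4.4
```

```bash
python3 -m crank '[[1,[0,0,0.1],0],[1,[0,0,0.2],0],[1,[0,0,0.2],0]]'
```

```text
t: 3.62
position: [504.2, 3.1, 48.2]
tool_rot: [-0.001, 0.773, -0.634, 0.001]
contact_force: [-6.2, 0.6, 22.2]
grip_width: 0.5
gripper_force: 11.0
```

```bash
python3 -m crank '[[1,[0,0,-1],0],[1,[0,0,-3],0],[1,[0,0,-7],0],[1,[0,0,-11],0],[1,[-4,0,-12],0],[0.54,[-8,0,-12],0],[0.54,[-12,0,-12],0],[0.54,[-16,0,-12],0],[0.54,[-18,0,-12],0],[0.54,[-18,0,-12],0]]'
python3 - <<'E'
from h import *
go(504,3,83)
t=grab("top","t2.png")[118:222,180:308]; s=grab("scene","s2.png")[182:282,186:328]
o=[cv2.resize(x,None,fx=5.5,fy=5.5,interpolation=2) for x in (t,s)]
cv2.imwrite("pics/t2c.png",cv2.convertScaleAbs(o[0],alpha=1.6)[:,:,::-1]);cv2.imwrite("pics/s2c.png",o[1][:,:,::-1])
E
```

```text
t: 4.45
position: [468.2, 183.4, 165.4]
tool_rot: [-0.002, 0.774, -0.633, 0.0]
contact_force: [0.0, -0.6, -0.3]
grip_width: 18.6
gripper_force: 0.0
t 4.45 pos [468.2 183.4 165.4] yaw -1.37 shift [18.4   0.12  8.21] turn None F [ 0.  -0.6 -0.3] w 18.610940106026096
```

View pics/t2c.png

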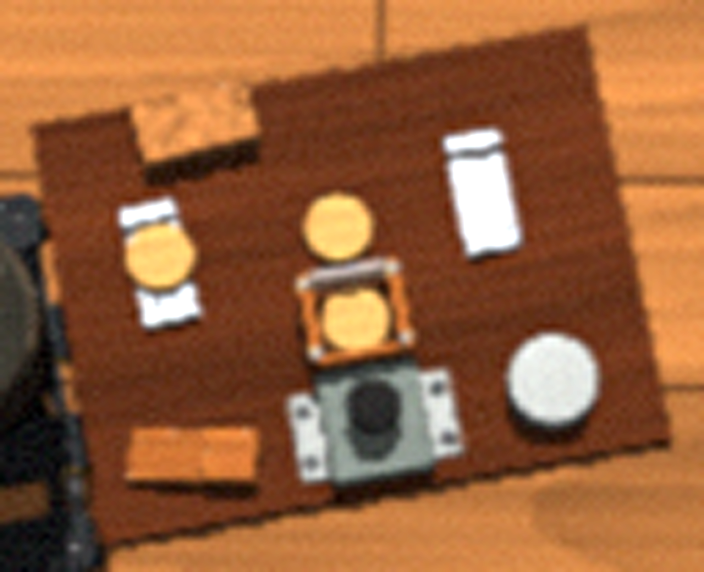

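View pics/s2c.png

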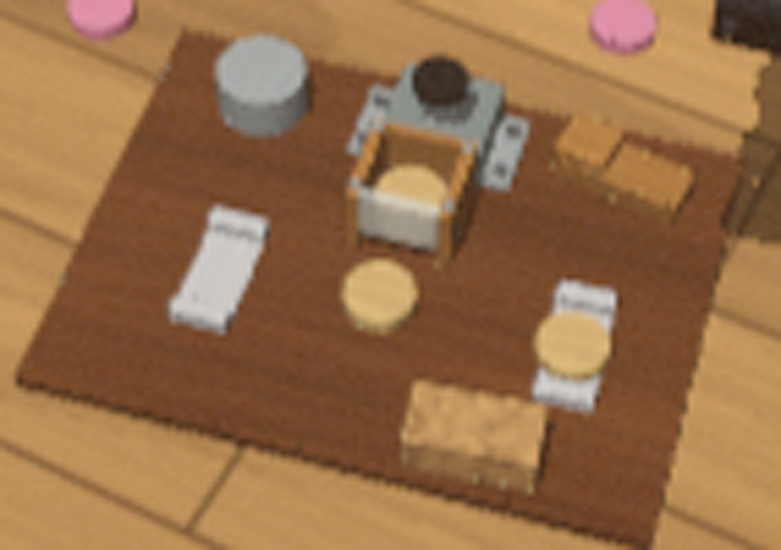

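One disc is out, with its upper-face centre at (339,227) in the top crop and (380,289) in the scene crop. The plunger is up again and the next disc sits inside the magazine.

Run:
```python
from m import *
d=np.array([R("top",(339,227),24),R("scene",(380,289),24)]);print(d)
D=d.mean(0);N=np.array([641.5,-59.6]); u=N-D; L=np.hypot(*u);u/=L; a=np.arctan2(u[1],u[0]); print(D,L,u,"push dir",a,"rail -y dir",.2-np.pi/2)
# tool x along final rail direction (yaw .2-pi/2); stage points
r=np.array([np.sin(.2),-np.cos(.2)]); xx=np.array([np.cos(.2),np.sin(.2)])
print("disc in nest frame (x,-y):",(D-N)@xx,(D-N)@r)
go(*(D-48*r),100,.2-np.pi/2); go(*(N-27*r),16); go(*N,16)
```

```text
[[617.02870696  24.38339801]
 [619.0311082   25.92866083]]
[618.02990758  25.15602942] 87.94560683142772 [ 0.26687055 -0.96373238] push dir -1.3006519817003297 rail -y dir -1.3707963267948966
disc in nest frame (x,-y): -6.163829516557981 -87.72933925796362
t 4.55 pos [468.  180.3 164.9] yaw -1.373 shift [ 13.36 -11.65   6.49] turn -0.1 F [ 0.1 -0.3 -1.8] w 19.410547396081327
t 4.55 pos [468.  180.3 164.9] yaw -1.373 shift [ 24.24 -12.28  14.89] turn None F [ 0.1 -0.3 -1.8] w 19.410547396081327
t 4.55 pos [468.  180.3 164.9] yaw -1.373 shift [ 26.94 -12.29  14.88] turn None F [ 0.1 -0.3 -1.8] w 19.410547396081327
```

```bash
python3 -m crank '[[0.54,[4,-4,3],0],[0.54,[8,-8,6.5],0],[0.54,[13.3,-11.6,6.5],0],[0.54,[13.3,-11.6,6.5],0],[0.54,[13.3,-11.6,6.5],0],[0.54,[13.3,-11.6,10],0],[0.54,[13.3,-11.6,13],0],[0.54,[13.3,-11.6,14.8],0],[0.54,[13.3,-11.6,14.8],0],[0.54,[13.3,-11.6,14.8],0],[0.54,[13.3,-11.6,14.8],0]]'
python3 - <<'E'
from h import *
go(641.5,-59.6,16,.2-np.pi/2)
E
```

```text
t: 5.47
position: [607.9, 70.4, 16.4]
tool_rot: [-0.0, 0.772, -0.635, 0.0]
contact_force: [-0.2, 0.2, 0.2]
grip_width: 20.0
gripper_force: 0.0
t 5.4667 pos [607.9  70.4  16.4] yaw -1.377 shift [13.4  -0.79  0.04] turn -0.3 F [-0.2  0.2  0.2] w 19.995028401782925
```

```bash
python3 -m crank '[[0.54,[0.6,0,0],0],[0.54,[1.2,0,0],0],[0.54,[1.8,0,0],0],[0.54,[2.3,-0.1,0],0],[0.54,[2.9,-0.2,0],0],[0.54,[3.5,-0.3,0],0],[0.54,[4.1,-0.4,0],0],[0.54,[4.7,-0.5,0],0],[0.54,[5.3,-0.6,0],0],[0.54,[5.9,-0.7,0],0],[0.54,[6.5,-0.8,0],0],[0.54,[7.1,-0.8,0],0],[0.54,[7.7,-0.8,0],0],[0.54,[8.2,-0.8,0],0],[0.54,[8.7,-0.8,0],0],[0.54,[9.1,-0.8,0],0],[0.54,[9.4,-0.8,0],0],[0.54,[9.6,-0.8,0],0],[0.54,[9.6,-0.8,0],0]]'
python3 - <<'E'
from h import *
go(641.5,-59.6,16)
t=grab("top","t3.png")[118:222,180:308]; s=grab("scene","s3.png")[182:282,186:328]
o=[cv2.resize(x,None,fx=3,fy=3,interpolation=2) for x in (t[:100],s[:100])]
cv2.imwrite("pics/c3.png",np.hstack([cv2.convertScaleAbs(o[0],alpha=1.6),o[1]])[:,:,::-1][:,:800])
E
```

```text
t: 7.05
position: [634.1, -21.4, 16.2]
tool_rot: [0.0, 0.773, -0.635, -0.0]
contact_force: [0.1, 0.4, -0.2]
grip_width: 19.7
gripper_force: 0.0
t 7.05 pos [634.1 -21.4  16.2] yaw -1.376 shift [3.89 0.02 0.02] turn None F [ 0.1  0.4 -0.2] w 19.65415389355732
```

View pics/c3.png

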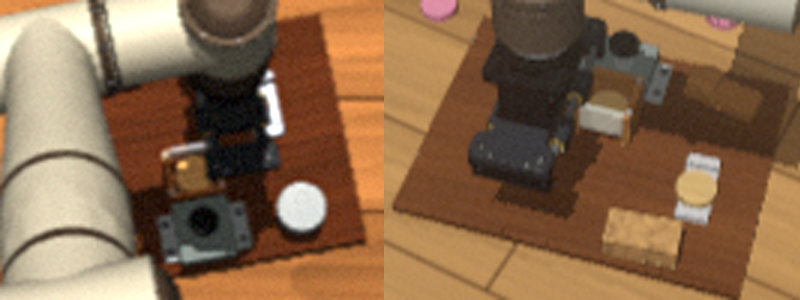

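The hand hides the disc in both views. I'll finish the computed stroke, back off and check.

```bash
python3 -m crank '[[0.54,[0.4,0,0],0],[0.54,[0.8,0,0],0],[0.54,[1.1,0,0],0],[0.54,[1.1,0,0],0],[0.54,[1.1,0,0],0],[0.54,[-0.5,0,0],0],[0.54,[-2,0,0],0],[0.54,[-2,0,-4],0],[0.54,[-2,0,-8],0],[0.54,[-6,0,-12],0],[0.54,[-10,0,-12],0],[0.54,[-14,0,-12],0],[0.54,[-18,0,-12],0],[0.54,[-22,0,-12],0],[0.54,[-24,0,-12],0],[0.54,[-24,0,-12],0]]'
python3 - <<'E'
from h import *
go(641.5,-59.6,16)
t=grab("top","t4.png")[118:222,180:308]; s=grab("scene","s4.png")[182:282,186:328]
t=cv2.convertScaleAbs(t[10:60,50:110],alpha=1.6); s=s[25:75,15:75]
cv2.imwrite("pics/c4.png",np.hstack([cv2.resize(x,(396,330),interpolation=2) for x in(t,s)])[:,:,::-1])
E
```

```text
t: 8.48
position: [586.3, 219.9, 136.4]
tool_rot: [-0.001, 0.775, -0.632, 0.0]
contact_force: [1.0, -0.9, -0.0]
grip_width: 20.0
gripper_force: 0.0
t 8.4833 pos [586.3 219.9 136.4] yaw -1.369 shift [28.5   0.22 12.01] turn None F [ 1.  -0.9 -0. ] w 19.967307579472838
```

View pics/c4.png

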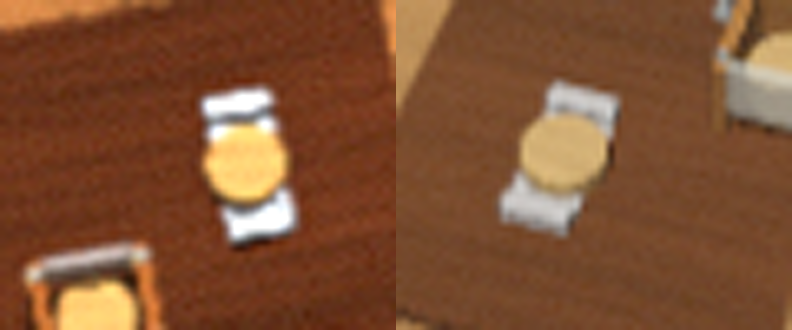

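Run:
```python
from m import *
f=lambda n,p,z,ox,oy: ray(n,(p[0]+.5)/6.6-.5+ox,(p[1]+.5)/6.6-.5+oy,z)[:2]
for n,p,c,ox,oy in(("top",(246,163),[(202,101),(270,90),(230,242),(298,229)],230,128),("scene",(168,151),[(152,84),(223,99),(103,218),(174,232)],201,207)):
    d=f(n,p,24,ox,oy); N=np.mean([f(n,q,22,ox,oy) for q in c],0); a=.2
    e=d-N; print(n,d,N,"across",e@[np.cos(a),np.sin(a)],"along",e@[-np.sin(a),np.cos(a)])
```

```text
top [640.02369586 -58.57034355] [639.49350627 -60.56952675] across 0.916797484460031 along 1.8540002344922646
scene [644.00945927 -56.57196955] [646.53903148 -57.54349804] across -2.2861362596366996 along 1.4547110275213309
```

Both views put the disc flat in the nest, within about 2.5 mm across and 2 mm along, well inside tolerance. Handing in.

```bash
python3 -c "
from cell import robot
print(robot.close_job())"
```

```text
the job is handed in; nothing more can be done
None
```

The plunger was pressed once, and the single ejected disc now lies flat in the free nest, about 2 mm off centre by camera; the job is handed in, but no verdict came back.

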